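Unbolt and open the test kiln

ROBOT

A 6-joint arm with a two-finger parallel gripper is mounted at the origin on the work surface. World frame = base frame: x ahead of the robot, y to its left, z up, the work surface at z = 0. Lengths are in m, angles in rad, forces in N, time in s.
With the tool pointing down it reaches from about 0.35 to 0.775 m from the base axis. Payload 7.3 kg.
Tool frame: the origin (TCP) lies at the very end of the fingers, on their centre line; the grasp point (between the pads) lies 19 mm behind it (robot.hold_point_z is the distance from the TCP to the grasp point, in m); z points along the fingers, y is the direction in which the jaws open and shut (so a half turn about z gives the same grasp; the last joint's range is limited). The gripper opens to 92 mm and grips with 3 to 60 N. Pads are 19 mm wide; open, the fingers measure 130 mm over their backs; the gripper's body (75 mm by 190 mm) begins 47 mm behind the grasp point.
Start: joints at [-1.367, 0.342, 1.524, -0, 1.275, -0.146], TCP at [0.18, -0.493, 0.227] pointing down, gripper open.
Joint ranges: [-2.53, 2.53], [-0.77, 2.02], [0.04, 2.7], [-1, 4.14], [0.28, 2.66], [-3.11, 3.11]. Speed limits (rad/s): [2.57, 2.57, 3.14, 3.14, 3.14, 3.14].

INTERFACE

Orientations are given as [roll, pitch, yaw] about the fixed x, y, z axes, in that order (R = Rz(yaw) Ry(pitch) Rx(roll)).
In Python, from cell import monitor, viewer, robot gives the robot as it stands.
- The arm moves only by the tool move_arm, never from a script. Its argument "deltas" is a list of rows, each an object of numbers: "x", "y", "z": the shift along the tool's x, y, z in m; "wx", "wy", "wz": the turn, a rotation vector about the tool's x, y, z in degrees; "hand": the opening, from 0 (shut) to 1 (fully open). In form: [{"x": .., "y": .., "z": .., "wx": .., "wy": .., "wz": .., "hand": ..}, ...]. A call has 1 to 8 rows; each row is the pose to reach, as a shift and turn from the pose commanded when the call began, along the tool's axes at that moment; what a row does not reach only later rows make up. A row lasts 1/8 s, in which the tool goes at most 62.5 mm and 10.7 degrees, less where a joint would pass 70% of its speed; a pose out of reach is approached as far as the arm can. A call with a gripper value outside its range is refused whole. The fingers move at their own pace and stop on an object; "grip_force" is the grip in N (left out, the last holds). Time passes only in rows, so rows that repeat a pose let the fingers close. It gives the time, the measured TCP pose, the force and the opening at its end, in the units of the state.
- monitor.observe(): the state, without advancing time (a new reading comes with each control period).
- viewer.read_camera(name): name is "side" or "top" or "wrist"; returns the picture (400x640x3 uint8, red, green, blue); there is no depth.
- viewer.camera_params(name): a dict with "camera_matrix" (3x3 intrinsics, pixels), "R" (3x3) and "t" (3): a world point X has camera coordinates R X + t. Camera axes: x right, y down, z forward; pixel columns grow to the right and rows downward; lengths in m; the calibration is good to about 2 mm. A picture is of the moment at which its call begins: read the wrist's pose just before it. camera_params takes no time and is no camera call; for the wrist camera it gives the pose at the moment of the call.
- robot.hand_in(): hands the job in, once; it reports no verdict.
The state is a dict: "time": time; "qpos": joint angles; "qvel": joint speeds; "joint_efforts": joint torques, N m; "tool_pos": TCP position; "tool_rot": TCP orientation; "contact_force": force on the tool from outside, world axes, zero at the start; "torque": the same for the moment, N m; "opening": finger opening in m.
Only numpy, scipy, OpenCV 4.12 (cv2) and the standard library are available. Lean on these libraries where they do the work, as an engineer would, in place of code of your own. Each camera call takes 0.05 s, during which the arm holds its last target. There are 200 camera calls.

TASK

The cooled test kiln on the bench is to be opened for unpacking. First draw its red-knobbed safety bolt fully back, out of the lid; only then swing the lid, which has a wooden grip, all the way round to the left until it is fully open, and let go. Leave the pots, basin and plate around it where they stand.

Things in the scene. Friction and masses are not known exactly. Their poses are not given: they have to be found in the camera images.
- kiln: Fixed bench kiln: square steel-clad brick box, 250 x 250 mm, 170 mm high without its lid. Origin: centre of its underside, on the bench. Its x points away from the robot, y left, turned by its yaw. Right (-y) side: bracket with the safety bolt, 50 mm wide, up to 203 mm high, bolt's tail to 276 mm from the centre. Rear left corner (+x, +y): lid's hinge post, 40 mm wide, 220 mm high.
- bolt_grip (a point): Centre of the safety bolt's upright red knob: cylinder 24 mm in diameter, 46 mm high, from 205 to 251 mm above the bench (this point at 229 mm). With the bolt home it stands 182 mm from the kiln's centre in the kiln's -y, 57 mm outside the lid's edge. Axes parallel to the kiln's; the bolt draws back along -y, straight away from the lid.
- bolt (a joint): How far the safety bolt is drawn back, m: 0 is fully home (its tip 17 mm deep between two brass cheeks on the lid's right edge, so that the lid cannot swing), 0.034 fully back at its stop. About 2 N of friction; no spring, it stays where it is left.
- lid_grip (a point): Centre of the upright round wooden grip in the middle of the lid: cylinder 30 mm in diameter, from 218 to 264 mm above the bench (this point at 241 mm). The lid's top is at 208 mm; a diagonal steel strap and the grip's 44 mm foot reach 218 mm. It moves with the lid on a level circle of radius 191 mm about the hinge; at lid 0 it is over the kiln's centre.
- lid_hinge (a point): Point on the lid's vertical hinge axis at the height of the grip's centre; 135 mm in +x and 135 mm in +y from the kiln's centre, in the kiln's axes. The lid turns about it clockwise seen from above: the grip goes first left and towards the robot, then to the left of the kiln.
- lid (a joint): Lid angle, rad: 0 is shut, 1.55 fully open at its stop (lid beside the kiln, on its left). Even friction, about 3 N at the grip; no spring, it stays where it is left. The bolt, when home, lets it move only about 0.03.
- basin_mid (a point): Middle of a loose pale green basin, 200 mm across, 85 mm high, on the bench left of the kiln (the opening lid passes over it). A bystander.
- plate_mid (a point): Middle of a loose dark brown plate, 200 mm across, 25 mm high, on the bench right of the kiln. A bystander.
- vase_mid (a point): Middle of a loose ochre vase, 94 mm across, 165 mm high, on the bench right of and behind the kiln. A bystander.
- cup_mid (a point): Middle of a loose black cup, 68 mm across, 75 mm high, on the bench in front of the kiln to the left. A bystander.

How it is judged:
On the way, in this order (a step that is already met when the one before it is completed fails the run):
1. the safety bolt is drawn back at least 26 mm while the lid is still shut (under 0.1 rad) (value of joint bolt above 0.026 m and value of joint lid below 0.1 rad), for 0.2 s.
2. the lid is swung open past 1.3 rad (value of joint lid above 1.3 rad), for 0.2 s.
At the end, for the whole second after the job is handed in: The bolt is drawn back by at least 26 mm of its 34 mm, the lid stands open by at least 1.3 of its 1.55 rad and is at rest, and basin, plate, vase and cup are within 30 mm of where they stood (value of joint bolt above 0.026 m and value of joint lid above 1.3 rad and velocity of joint lid between -0.05 and 0.05 rad/s and distance of each of basin_mid, plate_mid, vase_mid, cup_mid from where it was at the start of the episode below 0.03 m); the robot touches nothing.
It fails at once if the lid is forced open (over 0.08 rad) with the bolt drawn less than 15 mm (value of joint lid above 0.08 rad and value of joint bolt below 0.015 m).
It fails at once if basin, plate, vase or cup is moved more than 30 mm (distance of any of basin_mid, plate_mid, vase_mid, cup_mid from where it was at the start of the episode above 0.03 m).
It also fails if it takes over 48 s, if anything falls off the work surface, if the arm or the gripper's body presses on something with over 40 N, if the wrist force passes 120 N, or if a joint passes its speed limit or range.

## Working session

There is one attempt and no reset: what is moved stays moved. The work goes in short steps, Python scripts to look and compute and a tool call to move; the robot and the scene stay as the last step left them, time stands still between calls to the robot, and variables do not carry over. Pictures are saved under pics/ and viewed, about 8 in all and at most 12, crops included, and the job is handed in when it is done.

Besides the shell and the picture viewer there is one more tool, called after "Emit:" by a JSON object that holds its "api" and its "payload", one argument or row to a line. move_arm: Moves the arm, as the interface text tells. Its arguments: {"type":"object","properties":{"deltas":{"type":"array","items":{"type":"object","properties":{"x":{"type":"number"},"y":{"type":"number"},"z":{"type":"number"},"wx":{"type":"number"},"wy":{"type":"number"},"wz":{"type":"number"},"hand":{"type":"number"}}}},"grip_force":{"type":"number"}},"required":["deltas"]}

```bash
ls; mkdir -p pics; python3 - <<'E'
from cell import monitor, viewer, robot
import cv2,numpy as np
s=monitor.observe(); print({k:np.round(v,3) for k,v in s.items()})
for n in ("top","side"):
    im=viewer.read_camera(n); cv2.imwrite(f"pics/{n}0.png",im[:,:,::-1])
    p=viewer.camera_params(n); print(n,{k:np.round(v,3).tolist() for k,v in p.items()})
a=cv2.imread("pics/top0.png");b=cv2.imread("pics/side0.png")
E
```

```text
pics
{'time': np.float64(0.0), 'qpos': array([-1.367,  0.343,  1.525, -0.   ,  1.275, -0.146]), 'qvel': array([ 0.   , -0.   ,  0.001,  0.   , -0.   , -0.001]), 'joint_efforts': array([-4.0000e-03, -4.3125e+01, -2.4422e+01,  7.1000e-02,  5.6000e-02,
       -0.0000e+00]), 'tool_pos': array([ 0.18 , -0.493,  0.226]), 'tool_rot': array([-3.14, -0.  ,  0.35]), 'contact_force': array([0.392, 0.099, 1.372]), 'torque': array([-0.03 , -0.045,  0.006]), 'opening': np.float64(0.092)}
top {'camera_matrix': [[472.269, 0.0, 317.317], [0.0, 472.269, 193.33], [0.0, 0.0, 1.0]], 'R': [[-0.013, -1.0, -0.003], [-0.999, 0.013, -0.051], [0.051, 0.002, -0.999]], 't': [-0.044, 0.589, 1.566]}
side {'camera_matrix': [[461.921, 0.0, 319.225], [0.0, 461.921, 197.137], [0.0, 0.0, 1.0]], 'R': [[0.795, -0.606, -0.023], [-0.411, -0.51, -0.756], [0.447, 0.61, -0.655]], 't': [-0.482, 0.311, 1.387]}
```

View pics/top0.png

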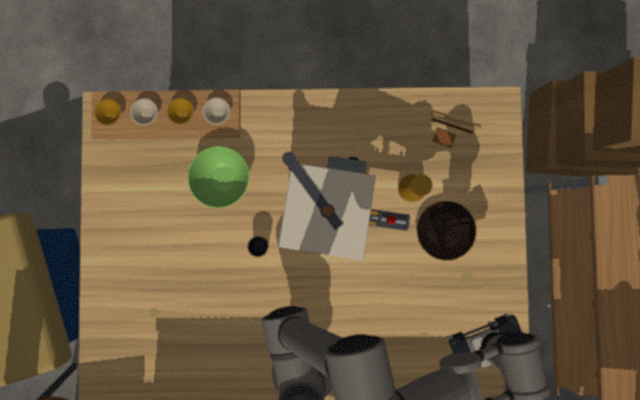

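View pics/side0.png

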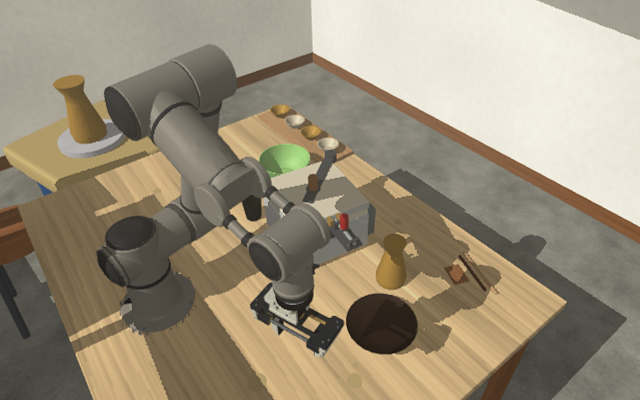

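The top view shows the lid with corners near (293,163), (376,175), (363,261) and (279,248). The grip is at about (327,211), the hinge at about (289,158) and the red knob at about (391,219). The side view shows the red knob at about (344,222). Next I'll measure these.

```bash
cat > h.py <<'E'
import numpy as np,cv2
from cell import monitor, viewer, robot
def ray(n,u,v,p=None):
    p=p or viewer.camera_params(n);K,R,t=[np.array(p[k]) for k in("camera_matrix","R","t")]
    return -R.T@t, R.T@np.linalg.solve(K,[u,v,1.])
def onz(n,u,v,z,p=None):
    c,d=ray(n,u,v,p); return c+d*(z-c[2])/d[2]
def red(im):
    h=cv2.cvtColor(im,cv2.COLOR_RGB2HSV)
    return (((h[...,0]<6)|(h[...,0]>174))&(h[...,1]>170)&(h[...,2]>70)).astype(np.uint8)
def blobs(m,amin=8):
    n,l,s,c=cv2.connectedComponentsWithStats(m)
    return [(s[i,4],s[i,:4].tolist(),c[i].round(1).tolist()) for i in range(1,n) if s[i,4]>=amin]
E
python3 - <<'E'
from h import *
T=cv2.imread("pics/top0.png")[:,:,::-1];S=cv2.imread("pics/side0.png")[:,:,::-1]
for n,im in(("top",T),("side",S)):
    for b in blobs(red(im)): print(n,b,onz(n,*b[2],.229 if n=="side" else .24).round(3))
# lid corners
c=[onz("top",u,v,.208) for u,v in((293,163),(376,175),(363,261),(279,248))]
print(np.round(c,3),np.mean(c,0).round(3)); 
e=c[1]-c[0];f=c[2]-c[3];g=c[0]-c[3];k=c[1]-c[2]
print([np.degrees(np.arctan2(x[0],-x[1])).round(1) for x in(e,f)],[np.degrees(np.arctan2(x[1],x[0])).round(1) for x in(g,k)])
print("grip",onz("top",327,210,.264),"hinge",onz("top",289,158,.22))
for n,u,v,z in(("basin",219,177,.085),("plate",447,230,.025),("cup",258,246,.075),("vase",418,187,.165)): print(n,onz("top",u,v,z).round(3))
cv2.imwrite("pics/crop1.png",cv2.resize(T[140:270,240:440,::-1],None,fx=4,fy=4,interpolation=cv2.INTER_CUBIC))
E
```

```text
top (np.int32(52), [387, 216, 9, 8], [391.0, 219.6]) [ 0.499 -0.262  0.24 ]
side (np.int32(61), [340, 214, 6, 15], [342.3, 221.5]) [ 0.495 -0.262  0.229]
[[ 0.669  0.019  0.208]
 [ 0.63  -0.225  0.208]
 [ 0.379 -0.183  0.208]
 [ 0.42   0.062  0.208]] [ 0.525 -0.082  0.208]
[np.float64(-9.0), np.float64(-9.5)] [np.float64(-9.9), np.float64(-9.7)]
grip [ 0.52826773 -0.07872756  0.264     ] hinge [0.68234778 0.02942535 0.22      ]
basin [0.641 0.263 0.085]
plate [ 0.461 -0.479  0.025]
cup [0.419 0.14  0.075]
vase [ 0.596 -0.357  0.165]
```

View pics/crop1.png

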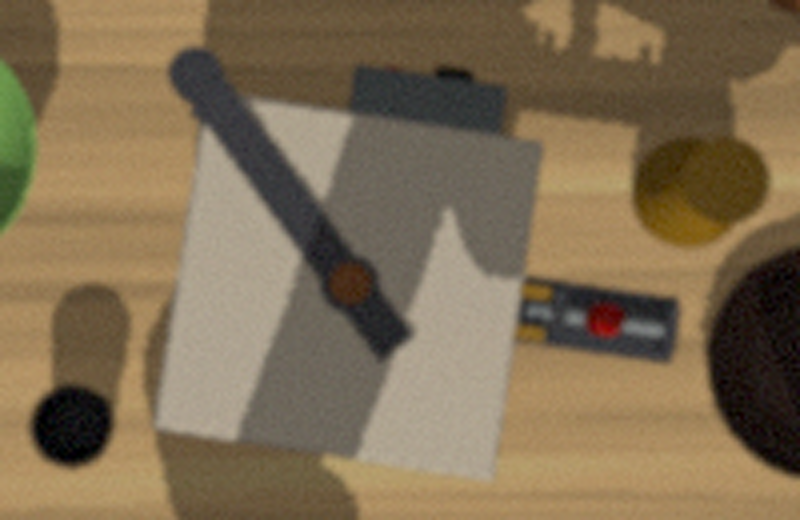

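The yaw is about -9.4°, the kiln centre is near (0.527,-0.080) and the knob is near (0.497,-0.262). I'll move above the knob with the jaws along the kiln's y axis.

Emit:
{"api": "move_arm", "payload": {
  "deltas": [
    {"z":-0.04},
    {"z":-0.08,"wz":3},
    {"x":0.06,"y":-0.017,"z":-0.08,"wz":8},
    {"x":0.11,"y":-0.032,"z":-0.08,"wz":13},
    {"x":0.16,"y":-0.046,"z":-0.08,"wz":18},
    {"x":0.21,"y":-0.06,"z":-0.08,"wz":23},
    {"x":0.26,"y":-0.074,"z":-0.08,"wz":27},
    {"x":0.3,"y":-0.086,"z":-0.08,"wz":29.5}
  ],
  "grip_force": 20
}}

```text
schema error: expected keys x, y, z, wx, wy, wz, hand
```

Emit:
{"api": "move_arm", "payload": {
  "deltas": [
    {"x":0,"y":0,"z":-0.04,"wx":0,"wy":0,"wz":0,"hand":1},
    {"x":0,"y":0,"z":-0.08,"wx":0,"wy":0,"wz":3,"hand":1},
    {"x":0.06,"y":-0.017,"z":-0.08,"wx":0,"wy":0,"wz":8,"hand":1},
    {"x":0.11,"y":-0.032,"z":-0.08,"wx":0,"wy":0,"wz":13,"hand":1},
    {"x":0.16,"y":-0.046,"z":-0.08,"wx":0,"wy":0,"wz":18,"hand":1},
    {"x":0.21,"y":-0.06,"z":-0.08,"wx":0,"wy":0,"wz":23,"hand":1},
    {"x":0.26,"y":-0.074,"z":-0.08,"wx":0,"wy":0,"wz":27,"hand":1},
    {"x":0.3,"y":-0.086,"z":-0.08,"wx":0,"wy":0,"wz":29.5,"hand":1}
  ],
  "grip_force": 20
}}

```text
time: 1.1
tool_pos: [0.4336, -0.3081, 0.3063]
tool_rot: [-3.141, 0.001, -0.166]
contact_force: [0.2, -0.7, -0.1]
opening: 0.0916
```

Emit:
{"api": "move_arm", "payload": {
  "deltas": [
    {"x":0.03,"y":-0.03,"z":0,"wx":0,"wy":0,"wz":0,"hand":1},
    {"x":0.056,"y":-0.056,"z":0,"wx":0,"wy":0,"wz":0,"hand":1},
    {"x":0.056,"y":-0.056,"z":0,"wx":0,"wy":0,"wz":0,"hand":1}
  ]
}}

```text
time: 1.48
tool_pos: [0.4981, -0.2619, 0.3059]
tool_rot: [-3.141, 0.001, -0.162]
contact_force: [-0.8, -0.3, 0.7]
opening: 0.0921
```

```bash
python3 - <<'E'
from h import *
s=monitor.observe();p=viewer.camera_params("wrist");im=viewer.read_camera("wrist")
print(s["tool_pos"].round(4),s["tool_rot"].round(3))
for b in blobs(red(im),30): print(b,onz("wrist",*b[2],.24,p).round(4),onz("wrist",*b[2],.251,p).round(4))
cv2.imwrite("pics/w1.png",im[:,:,::-1])
E
```

```text
[ 0.4981 -0.2619  0.3059] [-3.141e+00  1.000e-03 -1.620e-01]
(np.int32(972), [301, 187, 34, 44], [317.3, 211.2]) [ 0.5011 -0.2634  0.24  ] [ 0.5044 -0.2639  0.251 ]
```

View pics/w1.png

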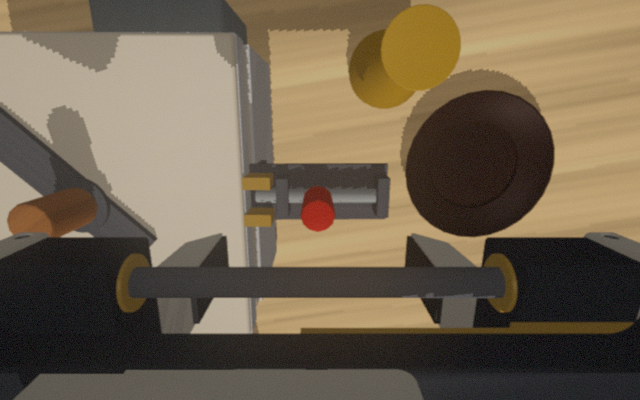

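The wrist view shows the knob's top at about (318,213), centred between the fingers to within about 3 mm. I'll go down, grip and draw the bolt.

Emit:
{"api": "move_arm", "payload": {
  "deltas": [
    {"x":0.002,"y":0.001,"z":0.0,"wx":0,"wy":0,"wz":0,"hand":0.6},
    {"x":0.002,"y":0.001,"z":0.03,"wx":0,"wy":0,"wz":0,"hand":0.6},
    {"x":0.002,"y":0.001,"z":0.06,"wx":0,"wy":0,"wz":0,"hand":0.6},
    {"x":0.002,"y":0.001,"z":0.089,"wx":0,"wy":0,"wz":0,"hand":0.6},
    {"x":0.002,"y":0.001,"z":0.089,"wx":0,"wy":0,"wz":0,"hand":0.1},
    {"x":0.002,"y":0.001,"z":0.089,"wx":0,"wy":0,"wz":0,"hand":0.1},
    {"x":0.002,"y":0.001,"z":0.089,"wx":0,"wy":0,"wz":0,"hand":0.1},
    {"x":0.002,"y":0.001,"z":0.089,"wx":0,"wy":0,"wz":0,"hand":0.1}
  ],
  "grip_force": 20
}}

```text
time: 2.52
tool_pos: [0.4991, -0.265, 0.219]
tool_rot: [3.141, -0.002, -0.165]
contact_force: [-0.6, 1.6, 4.4]
opening: 0.0236
```

Emit:
{"api": "move_arm", "payload": {
  "deltas": [
    {"x":0,"y":0.008,"z":0,"wx":0,"wy":0,"wz":0,"hand":0.1},
    {"x":0,"y":0.016,"z":0,"wx":0,"wy":0,"wz":0,"hand":0.1},
    {"x":0,"y":0.024,"z":0,"wx":0,"wy":0,"wz":0,"hand":0.1},
    {"x":0,"y":0.03,"z":0,"wx":0,"wy":0,"wz":0,"hand":0.1},
    {"x":0,"y":0.034,"z":0,"wx":0,"wy":0,"wz":0,"hand":0.1},
    {"x":0,"y":0.036,"z":0,"wx":0,"wy":0,"wz":0,"hand":0.1},
    {"x":0,"y":0.036,"z":0,"wx":0,"wy":0,"wz":0,"hand":0.1}
  ]
}}

```text
time: 3.4
tool_pos: [0.4943, -0.2946, 0.219]
tool_rot: [-3.131, -0.002, -0.163]
contact_force: [5.0, 23.9, 10.9]
opening: 0.0239
```

The force rose to 24 N at the stop. I'll release, lift and check.

Emit:
{"api": "move_arm", "payload": {
  "deltas": [
    {"x":0,"y":-0.003,"z":0,"wx":0,"wy":0,"wz":0,"hand":0.5},
    {"x":0,"y":-0.004,"z":0,"wx":0,"wy":0,"wz":0,"hand":0.6},
    {"x":0,"y":-0.004,"z":0,"wx":0,"wy":0,"wz":0,"hand":0.6},
    {"x":0,"y":-0.004,"z":-0.03,"wx":0,"wy":0,"wz":0,"hand":0.6},
    {"x":0,"y":-0.004,"z":-0.06,"wx":0,"wy":0,"wz":0,"hand":0.6},
    {"x":0,"y":-0.004,"z":-0.09,"wx":0,"wy":0,"wz":0,"hand":0.6},
    {"x":0,"y":-0.004,"z":-0.09,"wx":0,"wy":0,"wz":0,"hand":0.6}
  ]
}}

```text
time: 4.28
tool_pos: [0.4938, -0.2977, 0.3099]
tool_rot: [3.139, -0.004, -0.166]
contact_force: [-1.0, 0.1, -0.2]
opening: 0.0549
```

```bash
python3 - <<'E'
from h import *
s=monitor.observe();p=viewer.camera_params("wrist");im=viewer.read_camera("wrist")
print(s["tool_pos"].round(4),s["tool_rot"].round(3),s["contact_force"].round(1))
for b in blobs(red(im),30): print(b,onz("wrist",*b[2],.24,p).round(4),onz("wrist",*b[2],.251,p).round(4))
cv2.imwrite("pics/w2.png",im[:,:,::-1])
E
```

```text
[ 0.4938 -0.2977  0.3099] [ 3.139 -0.004 -0.166] [-1.   0.1 -0.2]
(np.int32(847), [295, 190, 33, 41], [311.2, 213.5]) [ 0.495  -0.2947  0.24  ] [ 0.4983 -0.2954  0.251 ]
```

View pics/w2.png

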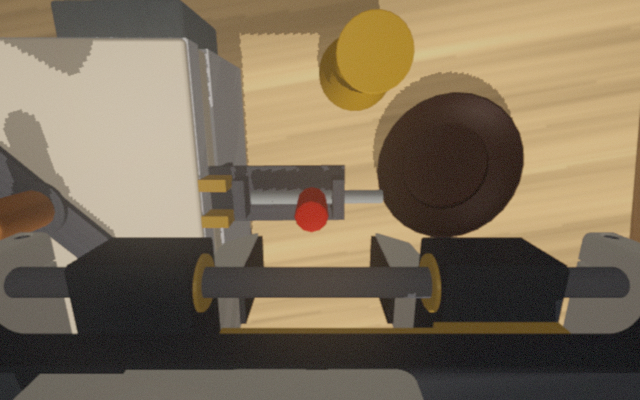

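The knob is now at about (311,213), 32 mm from home, and the bolt tip is clear of the cheeks. Next I'll go above the lid grip.

Emit:
{"api": "move_arm", "payload": {
  "deltas": [
    {"x":0,"y":-0.04,"z":0,"wx":0,"wy":0,"wz":0,"hand":0.85},
    {"x":0,"y":-0.09,"z":0,"wx":0,"wy":0,"wz":0,"hand":0.85},
    {"x":-0.001,"y":-0.14,"z":0,"wx":0,"wy":0,"wz":0,"hand":0.85},
    {"x":-0.002,"y":-0.19,"z":0,"wx":0,"wy":0,"wz":0,"hand":0.85},
    {"x":-0.002,"y":-0.219,"z":0,"wx":0,"wy":0,"wz":0,"hand":0.85},
    {"x":-0.002,"y":-0.219,"z":0,"wx":0,"wy":0,"wz":0,"hand":0.85}
  ]
}}

```text
time: 5.08
tool_pos: [0.527, -0.0784, 0.3063]
tool_rot: [-3.141, 0.002, -0.162]
contact_force: [0.2, -0.5, -0.3]
opening: 0.0779
```

```bash
python3 - <<'E'
from h import *
s=monitor.observe();p=viewer.camera_params("wrist");im=viewer.read_camera("wrist")
print(s["tool_pos"].round(4),s["tool_rot"].round(3),s["contact_force"].round(1))
h=cv2.cvtColor(im,cv2.COLOR_RGB2HSV);m=((h[...,0]>5)&(h[...,0]<16)&(h[...,1]>120)&(h[...,2]>60)).astype(np.uint8)
for b in blobs(m,150): print(b,onz("wrist",*b[2],.245,p).round(4))
cv2.imwrite("pics/w3.png",im[:,:,::-1])
E
```

```text
[ 0.527  -0.0784  0.3063] [-3.141e+00  2.000e-03 -1.620e-01] [ 0.2 -0.5 -0.3]
(np.int32(1874), [297, 186, 44, 57], [317.9, 216.1]) [ 0.5277 -0.0801  0.245 ]
```

View pics/w3.png

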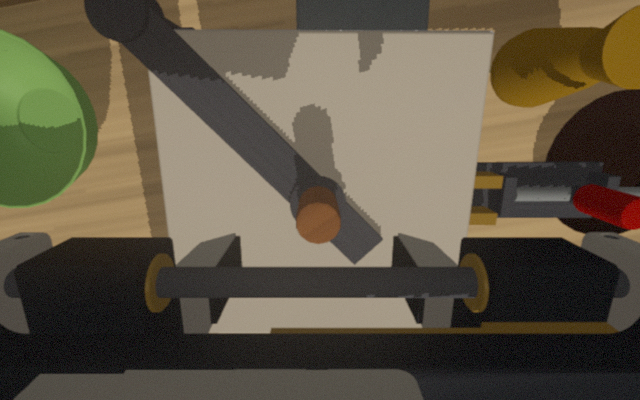

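The grip is centred at about (318,218). I'll go down and grip it.

Emit:
{"api": "move_arm", "payload": {
  "deltas": [
    {"x":0.001,"y":0.001,"z":0.03,"wx":0,"wy":0,"wz":0,"hand":0.85},
    {"x":0.001,"y":0.001,"z":0.06,"wx":0,"wy":0,"wz":0,"hand":0.85},
    {"x":0.001,"y":0.001,"z":0.08,"wx":0,"wy":0,"wz":0,"hand":0.7},
    {"x":0.001,"y":0.001,"z":0.08,"wx":0,"wy":0,"wz":0,"hand":0.2},
    {"x":0.001,"y":0.001,"z":0.08,"wx":0,"wy":0,"wz":0,"hand":0.2},
    {"x":0.001,"y":0.001,"z":0.08,"wx":0,"wy":0,"wz":0,"hand":0.2},
    {"x":0.001,"y":0.001,"z":0.08,"wx":0,"wy":0,"wz":0,"hand":0.2},
    {"x":0.001,"y":0.001,"z":0.08,"wx":0,"wy":0,"wz":0,"hand":0.2}
  ],
  "grip_force": 20
}}

```text
time: 6.12
tool_pos: [0.5292, -0.0806, 0.2284]
tool_rot: [-3.14, -0.003, -0.165]
contact_force: [2.9, 3.7, 0.6]
opening: 0.0297
```

```bash
python3 - <<'E'
from h import *
s=monitor.observe();g=s["tool_pos"];y=s["tool_rot"][2];print(g.round(4),s["tool_rot"].round(3))
k=-.164;hx=g[:2]+.135*np.array([np.cos(k)-np.sin(k),np.sin(k)+np.cos(k)]);print("hinge",hx)
X=np.array([np.cos(y),np.sin(y)]);Y=np.array([np.sin(y),-np.cos(y)])
for a in np.arange(0,1.56,.0625):
    c,q=np.cos(a),np.sin(a);v=g[:2]-hx;w=np.array([c*v[0]+q*v[1],-q*v[0]+c*v[1]])
    d=hx+w-g[:2];print(round(a,4),round(d@X,4),round(d@Y,4))
E
```

```text
[ 0.5292 -0.0806  0.2284] [-3.14e+00 -3.00e-03 -1.65e-01]
hinge [0.68438136 0.03057666]
0.0 0.0 0.0
0.0625 -0.0082 -0.0087
0.125 -0.0158 -0.0179
0.1875 -0.0228 -0.0275
0.25 -0.0292 -0.0376
0.3125 -0.035 -0.048
0.375 -0.0401 -0.0588
0.4375 -0.0445 -0.0699
0.5 -0.0483 -0.0812
0.5625 -0.0513 -0.0927
0.625 -0.0536 -0.1045
0.6875 -0.0551 -0.1163
0.75 -0.0559 -0.1282
0.8125 -0.056 -0.1401
0.875 -0.0553 -0.152
0.9375 -0.0539 -0.1639
1.0 -0.0517 -0.1756
1.0625 -0.0488 -0.1872
1.125 -0.0452 -0.1986
1.1875 -0.0409 -0.2097
1.25 -0.0359 -0.2205
1.3125 -0.0302 -0.231
1.375 -0.0239 -0.2411
1.4375 -0.017 -0.2508
1.5 -0.0095 -0.2601
```

Emit:
{"api": "move_arm", "payload": {
  "deltas": [
    {"x":-0.008,"y":-0.009,"z":0,"wx":0,"wy":0,"wz":0,"hand":0.2},
    {"x":-0.016,"y":-0.018,"z":0,"wx":0,"wy":0,"wz":0,"hand":0.2},
    {"x":-0.023,"y":-0.0275,"z":0,"wx":0,"wy":0,"wz":0,"hand":0.2},
    {"x":-0.029,"y":-0.0375,"z":0,"wx":0,"wy":0,"wz":0,"hand":0.2},
    {"x":-0.035,"y":-0.048,"z":0,"wx":0,"wy":0,"wz":0,"hand":0.2},
    {"x":-0.04,"y":-0.059,"z":0,"wx":0,"wy":0,"wz":0,"hand":0.2},
    {"x":-0.0445,"y":-0.07,"z":0,"wx":0,"wy":0,"wz":0,"hand":0.2},
    {"x":-0.048,"y":-0.081,"z":0,"wx":0,"wy":0,"wz":0,"hand":0.2}
  ],
  "grip_force": 15
}}

```text
time: 7.12
tool_pos: [0.4915, 0.0064, 0.2277]
tool_rot: [3.139, 0.005, -0.165]
contact_force: [-5.7, -6.4, 4.4]
opening: 0.0297
```

Emit:
{"api": "move_arm", "payload": {
  "deltas": [
    {"x":-0.003,"y":-0.0115,"z":0,"wx":0,"wy":0,"wz":0,"hand":0.2},
    {"x":-0.0055,"y":-0.0235,"z":0,"wx":0,"wy":0,"wz":0,"hand":0.2},
    {"x":-0.007,"y":-0.0355,"z":0,"wx":0,"wy":0,"wz":0,"hand":0.2},
    {"x":-0.008,"y":-0.047,"z":0,"wx":0,"wy":0,"wz":0,"hand":0.2},
    {"x":-0.008,"y":-0.059,"z":0,"wx":0,"wy":0,"wz":0,"hand":0.2},
    {"x":-0.007,"y":-0.071,"z":0,"wx":0,"wy":0,"wz":0,"hand":0.2},
    {"x":-0.006,"y":-0.083,"z":0,"wx":0,"wy":0,"wz":0,"hand":0.2},
    {"x":-0.0035,"y":-0.0945,"z":0,"wx":0,"wy":0,"wz":0,"hand":0.2}
  ]
}}

```text
time: 8.12
tool_pos: [0.5038, 0.1007, 0.227]
tool_rot: [3.14, 0.005, -0.165]
contact_force: [-4.1, -3.7, -0.1]
opening: 0.0299
```

Emit:
{"api": "move_arm", "payload": {
  "deltas": [
    {"x":0.003,"y":-0.0115,"z":0,"wx":0,"wy":0,"wz":0,"hand":0.2},
    {"x":0.0065,"y":-0.023,"z":0,"wx":0,"wy":0,"wz":0,"hand":0.2},
    {"x":0.011,"y":-0.034,"z":0,"wx":0,"wy":0,"wz":0,"hand":0.2},
    {"x":0.016,"y":-0.045,"z":0,"wx":0,"wy":0,"wz":0,"hand":0.2},
    {"x":0.0215,"y":-0.0555,"z":0,"wx":0,"wy":0,"wz":0,"hand":0.2},
    {"x":0.028,"y":-0.0655,"z":0,"wx":0,"wy":0,"wz":0,"hand":0.2},
    {"x":0.035,"y":-0.075,"z":0,"wx":0,"wy":0,"wz":0,"hand":0.2},
    {"x":0.042,"y":-0.0845,"z":0,"wx":0,"wy":0,"wz":0,"hand":0.2}
  ]
}}

```text
time: 9.12
tool_pos: [0.5614, 0.1771, 0.2269]
tool_rot: [3.141, 0.002, -0.165]
contact_force: [-4.2, -3.3, -5.8]
opening: 0.0292
```

The lid is at about 1.49 rad. I'll nudge it a bit further, settle, release and lift.

Emit:
{"api": "move_arm", "payload": {
  "deltas": [
    {"x":0.004,"y":-0.005,"z":0,"wx":0,"wy":0,"wz":0,"hand":0.2},
    {"x":0.005,"y":-0.006,"z":0,"wx":0,"wy":0,"wz":0,"hand":0.2},
    {"x":0.005,"y":-0.006,"z":0,"wx":0,"wy":0,"wz":0,"hand":0.5},
    {"x":0.005,"y":-0.006,"z":0,"wx":0,"wy":0,"wz":0,"hand":0.7},
    {"x":0.005,"y":-0.006,"z":0,"wx":0,"wy":0,"wz":0,"hand":0.8},
    {"x":0.005,"y":-0.006,"z":-0.03,"wx":0,"wy":0,"wz":0,"hand":0.8},
    {"x":0.005,"y":-0.006,"z":-0.07,"wx":0,"wy":0,"wz":0,"hand":0.8},
    {"x":0.005,"y":-0.006,"z":-0.11,"wx":0,"wy":0,"wz":0,"hand":0.8}
  ]
}}

```text
time: 10.12
tool_pos: [0.5674, 0.1819, 0.3395]
tool_rot: [-3.141, -0.001, -0.165]
contact_force: [0.6, 0.0, -1.0]
opening: 0.0733
```

Emit:
{"api": "move_arm", "payload": {
  "deltas": [
    {"x":-0.05,"y":0,"z":0,"wx":0,"wy":0,"wz":0,"hand":0.8},
    {"x":-0.1,"y":0,"z":0,"wx":0,"wy":0,"wz":0,"hand":0.8},
    {"x":-0.1,"y":0,"z":0,"wx":0,"wy":0,"wz":0,"hand":0.8}
  ]
}}

```text
time: 10.5
tool_pos: [0.4662, 0.1989, 0.3391]
tool_rot: [-3.141, -0.001, -0.163]
contact_force: [-0.7, -0.3, 0.1]
opening: 0.0729
```

```bash
python3 - <<'E'
from h import *
s=monitor.observe();print(s["tool_pos"].round(3),s["contact_force"].round(1))
im=viewer.read_camera("top")
T=cv2.imread("pics/top0.png")[:,:,::-1]
for n,I in(("before",T),("after",im)):
    h=cv2.cvtColor(I,cv2.COLOR_RGB2HSV);print(n,[onz("top",*b[2],.24).round(3) for b in blobs(red(I))],blobs(((h[...,0]>40)&(h[...,0]<75)&(h[...,1]>100)).astype(np.uint8),100))
cv2.imwrite("pics/top9.png",im[:,:,::-1])
E
```

```text
[0.466 0.199 0.339] [-0.7 -0.3  0.1]
before [array([ 0.499, -0.262,  0.24 ])] [(np.int32(2877), [188, 146, 61, 61], [218.0, 176.3])]
after [array([ 0.494, -0.293,  0.24 ])] [(np.int32(161), [204, 147, 35, 9], [220.7, 150.5]), (np.int32(269), [188, 153, 12, 43], [193.4, 173.1])]
```

View pics/top9.png

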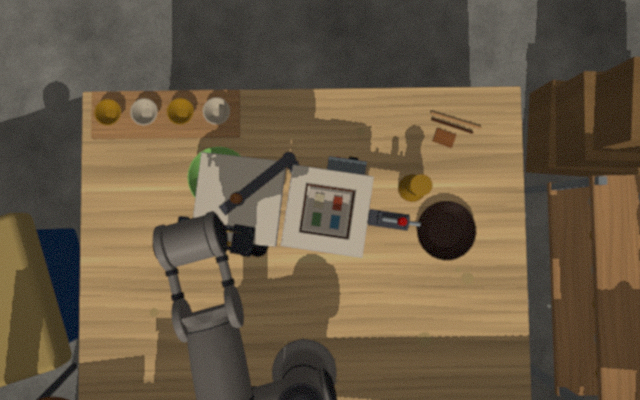

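The top view shows the lid open on the left with its grip at about (236,200), and the knob drawn back at about (403,222). The plate, vase and basin edges are where they were, and the hand is clear. I'm handing in.

```bash
python3 -c "
from cell import robot
print(robot.hand_in())"
```

```text
the job is handed in; nothing more can be done
None
```

The kiln is open: I drew the safety bolt back first, then swung the lid round to the left, let go and backed the arm away. The job was handed in at about 10.6 s and gave no verdict.

- **Bolt:** the pull rose to about 24 N, which I took as the stop. The cameras put the knob about 32 mm from home, against the 26 mm needed.
- **Lid:** I worked out about 1.5 rad from the gripper's position before releasing it. The last top view shows the lid beside the kiln on its left.
- **Bystanders:** the plate, the vase and the visible edges of the basin are where they stood. The cup was mostly hidden under the arm in the last picture, so I did not confirm it separately. The path passed well above it, and the forces showed no contact there.
- **Contact:** the arm read about zero force after backing off.

No check failed or disagreed.

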